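# Space the dish carriers with the blue block

### The arm

A 6-joint arm with a two-finger parallel gripper is mounted at the origin on the work surface. World frame = base frame: x ahead of the robot, y to its left, z up, the work surface at z = 0. Lengths are in m, angles in rad, forces in N, time in s.
With the tool pointing down it reaches from about 0.375 to 0.9 m from the base axis. Payload 3.1 kg.
Tool frame: the origin (TCP) lies midway between the tips of the shut fingers; the grasp point (between the pads) lies 19 mm behind it; z points along the fingers, y is the direction in which the jaws open and shut (so a half turn about z gives the same grasp; the last joint's range is limited). The gripper opens to 87 mm and grips with 3 to 60 N. Pads are 19 mm wide; open, the fingers measure 117 mm over their backs; the gripper's body (75 mm by 190 mm) begins 51 mm behind the grasp point.
Start: joints at [0.936, 0.527, 1.433, -0, 1.181, -0.178], TCP at [0.275, 0.561, 0.223] pointing down, gripper open.
Joint ranges: [-3.08, 3.08], [-0.75, 2.2], [0.22, 2.44], [-1.43, 4.57], [0, 2.65], [-2.85, 2.85]. Speed limits (rad/s): [2.79, 2.79, 3.14, 3.14, 3.14, 3.14].

### API

Orientations are given as a unit quaternion [x, y, z, w].
In Python, from rig import robot gives the robot as it stands.
- The arm moves only by the tool move_arm, never from a script. Its argument "rows" is one flat list of numbers, 7 for each row, row after row: the shift along the world's x, y, z in mm, then the turn, a rotation vector about the world's x, y, z in rad, then the closure, from 0 (fully open) to 1 (shut). A call has 1 to 12 rows; each row shifts and turns the commanded pose from where the row before left it; what a row does not reach is not made up. A row lasts 1/10 s, in which the tool goes at most 50 mm and 8.59 degrees, less where a joint would pass 70% of its speed; a pose out of reach is approached as far as the arm can. A call with a gripper value outside its range is refused whole. The fingers move at their own pace and stop on an object; "grip_force" is the grip in N (left out, the last holds). Time passes only in rows, so rows that do not move let the fingers close. It gives the time, the measured TCP pose, the force and the opening at its end, in the units of the state.
- robot.get_obs(): the state, without advancing time (a new reading comes with each control period).
- robot.camera(name): name is "scene" or "top"; returns a dict with "color" (480x640x3 uint8, red, green, blue), "z_map" (480x640 float32, m along the optical axis (not along the pixel's ray), 0 where there is no reading), "camera_matrix" (3x3 intrinsics, pixels), "R" (3x3) and "t" (3): a world point X has camera coordinates R X + t. Camera axes: x right, y down, z forward; pixel columns grow to the right and rows downward; lengths in m; the calibration is good to about 2 mm. A picture is of the moment at which its call begins.
- robot.hand_in(): hands the job in, once; it reports no verdict.
Trained networks look in the newest picture that a camera, given by its name, has taken for a name from the list of things; names that differ only in an ending like _2 or _b are one class to them, and where a whole thing is asked for, a point or a joint stands for the part that bears it (a point fixed in the world has none). Each returns a list of dicts, best first, with "conf" (0 to 1); they miss things now and then, are a little off and sometimes report something else, mostly with a low value. They report only what shows in the picture. A call takes as long as a camera call. They do not tell look-alikes from the thing itself.
- robot.search_frame(camera, thing): "at" ([column, row] in pixels, amid what is visible of it).
- robot.spot_point(camera, thing): "at" ([column, row] in pixels: a listed point, or the origin of a listed thing).
The state is a dict: "time": time; "q": joint angles; "joint_velocities": joint speeds; "joint_torque": joint torques, N m; "position": TCP position; "tool_rot": TCP orientation; "ft_force": force on the tool from outside, world axes, zero at the start; "moment": the same for the moment, N m; "grip_width": finger opening in m.
Only numpy, scipy, OpenCV 4.12 (cv2) and the standard library are available. Lean on these libraries where they do the work, as an engineer would, in place of code of your own. Each camera call takes 0.05 s, during which the arm holds its last target.

### The job

Space out the dish carriers on the rail with the blue spacing block: starting at the black clamped carrier, lower the block foot first into the first gap so that its sloping toe pushes the white carrier away to the block's full width, then lift it out, step it along to the next gap and spread the orange carrier in the same way, keeping the first gap as set. Let go of the block and leave it standing upright in that second gap, lowered all the way down.

Things in the scene. Friction and masses are not known exactly. Their poses are not given: they have to be found in the camera images.
- blue_block_grip (a point): Centre of the blue block's upright handle, 105 mm above its underside. Loose, 135 mm tall, 36 mm thick in x (grip across x); foot and handle (bare above 75 mm) 24 mm in y. Flat side 12 mm to +y, upright, always to the robot's left, within 20 deg. To -y its toe slopes from 12 mm at the underside out to 48 mm at 50 to 75 mm height: 60 mm wide. Yellow and green ones are other widths.
- fixed_carrier: Black dish carrier, clamped to the rail (red knob towards the robot), first of the row, at its left (+y) end. 80 x 78 x 68 mm (x, y, z); dishes rise up to 3 mm higher. Origin: centre of its underside, 10 mm above the table; y along the row, which runs to its -y. Its face at the first gap is 39 mm from the origin. The rail's bed, where the block stands when fully lowered, is 8 mm above the table.
- middle_carrier: White dish carrier, next in the row: size, origin and axes as the black one. Slides along the rail (y) against about 1.5 N of friction and stays where it is left. At the start the gap between it and the black one is 36 to 46 mm.
- end_carrier: Orange dish carrier, last in the row: size, origin, axes and sliding as the white one. The gap before it is 56 to 76 mm at the start; widening the first gap to the block's width narrows it to about 36 to 52 mm.
Mind the look-alikes: they are no part of the job. What is meant by the part that bears blue_block_grip is not pink or red, and is the larger of those in its own colour.

How it is judged:
By the outcome, as a careful person would: the job done as asked, in the order asked, and still so for the second after the job is handed in, with the robot touching nothing.
It also fails if it takes over 45 s, if anything falls off the work surface, if the arm or the gripper's body presses on something with over 40 N, if the wrist force passes 120 N, or if a joint passes its speed limit or range.

## Working session

There is one attempt and no reset: what is moved stays moved. The work goes in short steps, Python scripts to look and compute and a tool call to move; the robot and the scene stay as the last step left them, time stands still between calls to the robot, and variables do not carry over. Pictures are saved under pics/ and viewed, and the job is handed in when it is done.

Besides the shell and the picture viewer there is one more tool, called by a JSON object that holds its "name" and its "arguments". move_arm: Moves the arm, as the interface text tells. Its arguments: {"type":"object","properties":{"rows":{"type":"array","items":{"type":"number"}},"grip_force":{"type":"number"}},"required":["rows"]}

```bash
mkdir -p pics; ls; cat > h.py <<'E'
import numpy as np, cv2
from rig import robot
def snap(cam,name=None):
    c=robot.camera(cam)
    if name: cv2.imwrite('pics/'+name,c['color'][:,:,::-1])
    return c
def cloud(c):
    z=c['z_map'];K=c['camera_matrix'];v,u=np.indices(z.shape)
    P=np.stack([(u-K[0,2])/K[0,0]*z,(v-K[1,2])/K[1,1]*z,z],-1)
    W=(P-c['t'])@c['R']
    W[z<=0]=np.nan
    return W
E
python3 - <<'E'
from h import *
for n in ("scene","top"):
    c=snap(n,n+'0.png'); W=cloud(c)
    np.savez('/tmp/'+n+'0.npz',W=W,c=c['color'])
    print(n, -c['R'].T@c['t'])
    for t in ("blue_block_grip","fixed_carrier","middle_carrier","end_carrier"):
        for f in (robot.spot_point,):
            for d in f(n,t):
                a=np.round(d['at']).astype(int); print(t,a,round(d['conf'],2),W[min(a[1],479),min(a[0],639)].round(3))
print(robot.get_obs())
E
```

```text
pics
scene [ 1.06311424 -0.08350331  0.64169726]
blue_block_grip [267 165] 0.93 [ 0.339 -0.078  0.111]
blue_block_grip [329 169] 0.91 [0.343 0.032 0.096]
blue_block_grip [384 157] 0.88 [0.349 0.128 0.119]
blue_block_grip [314 203] 0.63 [ 0.463 -0.01   0.123]
fixed_carrier [426 308] 0.74 [0.631 0.136 0.049]
middle_carrier [357 318] 0.6 [0.642 0.03  0.056]
end_carrier [254 340] 0.72 [ 0.66  -0.116  0.054]
top [3.46425826e-01 4.53306863e-04 7.61858153e-01]
blue_block_grip [370 341] 0.94 [ 0.322 -0.073  0.134]
blue_block_grip [218 350] 0.89 [0.338 0.127 0.134]
blue_block_grip [290 345] 0.82 [0.331 0.034 0.104]
blue_block_grip [309 257] 0.73 [ 0.444 -0.008  0.135]
fixed_carrier [206 192] 0.84 [0.573 0.134 0.08 ]
middle_carrier [274 177] 0.65 [0.584 0.028 0.078]
end_carrier [359 154] 0.95 [ 0.603 -0.108  0.078]
{'time': 0.5, 'q': array([ 9.36468004e-01,  5.27530106e-01,  1.43274643e+00,  6.39600203e-07,
        1.18139156e+00, -1.78483143e-01]), 'joint_velocities': array([-0.00152479, -0.00102986,  0.00105759, -0.00047249, -0.00037649,
        0.00136192]), 'joint_torque': array([-1.09143217e-03, -4.39605939e+01, -1.76788473e+01,  6.33338280e-02,
        5.15406020e-02, -5.57530495e-05]), 'position': array([0.27507382, 0.56115984, 0.22251507]), 'tool_rot': array([ 2.25954447e-01,  9.74137868e-01, -3.45309981e-05, -1.51830083e-05]), 'ft_force': array([-0.26763755, -0.93342992,  0.09526916]), 'moment': array([-0.00215674, -0.08051842, -0.00537309]), 'grip_width': 0.08672123682791029}
```

View pics/scene0.png

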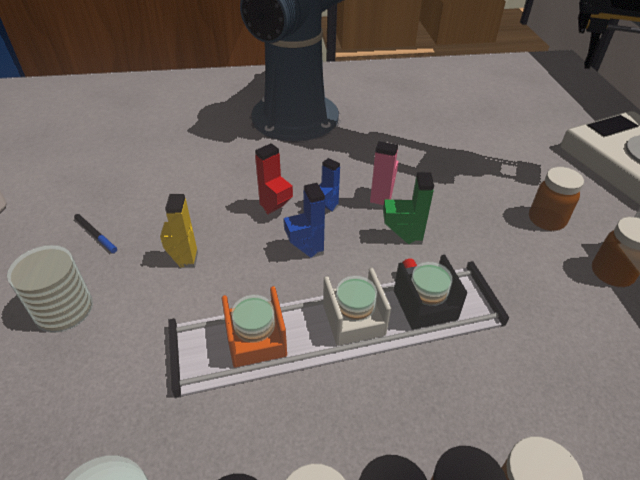

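View pics/top0.png

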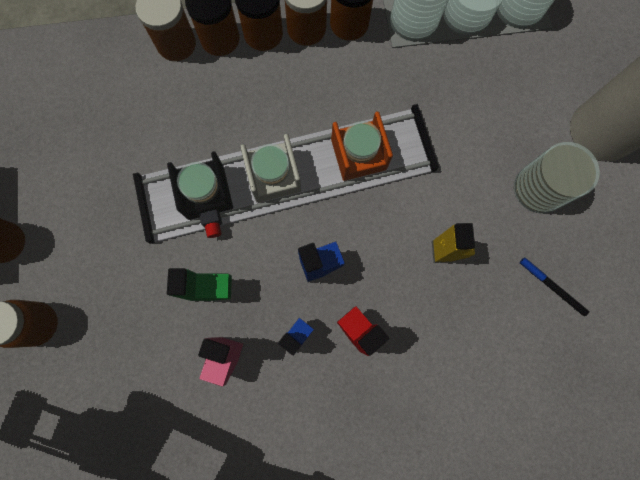

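The scene view shows the large blue block at (307,220) and the small blue look-alike at (330,185). In the top view the large block is at (320,258), with its toe to the right (-y). The carriers are black (200,185), white (271,167) and orange (362,145). Next I measure the geometry.

```bash
cat > m.py <<'E'
from h import *
def both():
    Ws=[];Cs=[]
    for n in ("scene","top"):
        c=robot.camera(n); Ws.append(cloud(c)); Cs.append(c['color'])
    return Ws,Cs
def hsv(c): return cv2.cvtColor(c,cv2.COLOR_RGB2HSV)
def rect(P): 
    r=cv2.minAreaRect((P[:,:2]*1000).astype(np.float32)); return np.round(r[0],1),np.round(r[1],1),round(r[2],1)
E
python3 - <<'E'
from m import *
for n in ("scene","top"):
    d=np.load('/tmp/'+n+'0.npz');W=d['W'];c=d['c'];H=hsv(c)
    m=(abs(W[...,0]-.445)<.07)&(abs(W[...,1]+.02)<.07)&(W[...,2]>.03)
    P=W[m];print(n,len(P),'zmax',np.nanpercentile(P[:,2],[50,99]))
    for lo,hi in ((.125,.15),(.085,.12),(.066,.084),(.03,.15)):
        s=P[(P[:,2]>lo)&(P[:,2]<hi)]
        if len(s)>5: print(lo,hi,len(s),rect(s))
    # row things
    m=(W[...,0]>.5)&(W[...,0]<.72)&(abs(W[...,1])<.25)
    for nm,mm in (('orange',(H[...,0]<18)&(H[...,1]>150)&(H[...,2]>90)),('black',(H[...,2]<45))):
        s=W[m&mm&(W[...,2]>.066)&(W[...,2]<.095)]
        print(nm,len(s),rect(s))
    s=W[m&(W[...,2]>.072)&(W[...,2]<.095)]
    print('all high',len(s),rect(s))
    s=W[m&(W[...,2]>.01)&(W[...,2]<.03)]
    print('rail',len(s),rect(s))
E
```

```text
scene 1794 zmax [0.07566589 0.13604244]
0.125 0.15 303 (array([446.2,  -8.8]), array([39.3, 24.1]), 13.2)
0.085 0.12 345 (array([452. , -15.3]), array([44.8, 21.2]), 45.6)
0.066 0.084 561 (array([435.5, -49.2]), array([114.1,  53.2]), 41.1)
0.03 0.15 1794 (array([420.1, -33.8]), array([103.2,  60.7]), 13.8)
orange 493 (array([ 631.4, -115.6]), array([78.8, 76.9]), 7.4)
black 227 (array([599.2, 147.5]), array([78.4, 76.3]), 7.8)
all high 5085 (array([614.2,  16.4]), array([ 80.8, 344.8]), 7.1)
rail 4871 (array([607.2,   8.7]), array([137.8, 499. ]), 7.3)
top 1199 zmax [0.07595544 0.13614179]
0.125 0.15 464 (array([444.3,  -9.2]), array([36., 24.]), 13.0)
0.085 0.12 65 (array([437. ,  -2.6]), array([42.6, 19. ]), 46.8)
0.066 0.084 555 (array([448.4, -26.8]), array([36.3, 60.1]), 13.1)
0.03 0.15 1199 (array([448.3, -26.8]), array([36.4, 60.2]), 12.9)
orange 489 (array([ 628.2, -116.3]), array([78. , 77.9]), 7.3)
black 559 (array([594.7, 147.6]), array([78.3, 77.4]), 6.6)
all high 4823 (array([611.9,  15.7]), array([ 80.4, 345.5]), 7.1)
rail 3281 (array([602.5,   7.6]), array([137.1, 500.1]), 7.5)
```

```bash
python3 - <<'E'
import cv2
a=cv2.imread('pics/top0.png')[95:295,120:450]
cv2.imwrite('pics/crop0.png',cv2.resize(a,None,fx=2.4,fy=2.4,interpolation=cv2.INTER_CUBIC))
E
```

```text
(no output)
```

View pics/crop0.png

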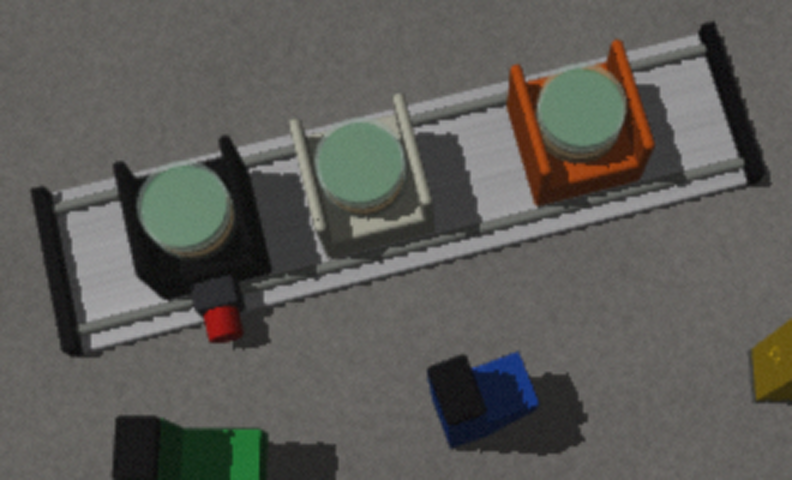

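{"name": "move_arm", "arguments": {"rows": [14,-47.4,0,0,0,-0.074,0,14,-47.4,0,0,0,-0.074,0,14,-47.4,0,0,0,-0.074,0,14,-47.4,0,0,0,-0.074,0,14,-47.4,0,0,0,-0.074,0,14,-47.4,0,0,0,-0.074,0,14,-47.4,0,0,0,-0.074,0,14,-47.4,0,0,0,-0.074,0,14,-47.4,0,0,0,-0.074,0,14,-47.4,0,0,0,-0.074,0,14,-47.4,0,0,0,-0.074,0,14,-47.4,0,0,0,-0.074,0]}}

```text
time: 1.7
position: [0.4435, -0.0097, 0.223]
tool_rot: [0.624, 0.782, 0.0, 0.001]
ft_force: [0.6, -0.0, -0.5]
grip_width: 0.0869
```

```bash
cat >> m.py <<'E'
def st():
    o=robot.get_obs(); q=o['tool_rot']
    from scipy.spatial.transform import Rotation as R
    M=R.from_quat(q).as_matrix()
    print('t',round(o['time'],2),'pos',(o['position']*1000).round(1),'ytool az',np.degrees(np.arctan2(M[1,1],M[0,1])).round(2),'zax',M[:,2].round(3),'F',o['ft_force'].round(2),'w',round(o['grip_width']*1000,1),'q6',o['q'][5].round(2))
E
python3 -c "
from m import *
st()
c=snap('scene','s1.png')"
```

```text
t 1.7 pos [443.5  -9.7 223. ] ytool az 12.81 zax [ 0.001 -0.    -1.   ] F [ 0.64 -0.04 -0.55] w 86.9 q6 -0.5
```

```bash
python3 - <<'E'
from m import *
# faces along the row at start, s along local -y
psi=np.radians(7.2); e=np.array([np.sin(psi),-np.cos(psi)]); f=np.array([np.cos(psi),np.sin(psi)])
for n in ("scene","top"):
    d=np.load('/tmp/'+n+'0.npz');W=d['W']
    m=(W[...,0]>.5)&(W[...,0]<.72)&(abs(W[...,1])<.25)&(W[...,2]>.074)&(W[...,2]<.0795)
    s=W[m][:,:2]@e*1000; 
    h,b=np.histogram(s,np.arange(-210,200,3)); print(n,[(int(x),int(y)) for x,y in zip(b,h) if y>0])
E
```

```text
scene [(-114, 9), (-111, 68), (-108, 88), (-105, 66), (-102, 10), (-99, 17), (-96, 17), (-93, 17), (-90, 24), (-87, 28), (-84, 30), (-81, 38), (-78, 35), (-75, 35), (-72, 36), (-69, 32), (-66, 34), (-63, 32), (-60, 38), (-57, 34), (-54, 21), (-51, 20), (-48, 23), (-45, 16), (-42, 50), (-39, 84), (-36, 92), (-33, 1), (3, 14), (6, 71), (9, 97), (12, 48), (15, 8), (18, 15), (21, 15), (24, 26), (27, 29), (30, 36), (33, 24), (36, 32), (39, 39), (42, 29), (45, 35), (48, 33), (51, 32), (54, 33), (57, 28), (60, 26), (63, 30), (66, 28), (69, 20), (72, 13), (75, 69), (78, 96), (81, 70), (153, 29), (156, 89), (159, 99), (162, 43), (165, 13), (168, 23), (171, 28), (174, 32), (177, 34), (180, 34), (183, 31), (186, 35), (189, 40), (192, 31), (195, 39)]
top [(-114, 4), (-111, 85), (-108, 96), (-105, 55), (-102, 18), (-99, 29), (-96, 30), (-93, 43), (-90, 48), (-87, 51), (-84, 55), (-81, 52), (-78, 59), (-75, 51), (-72, 59), (-69, 56), (-66, 55), (-63, 47), (-60, 51), (-57, 48), (-54, 44), (-51, 29), (-48, 27), (-45, 13), (-42, 61), (-39, 95), (-36, 82), (3, 7), (6, 92), (9, 88), (12, 39), (15, 15), (18, 31), (21, 32), (24, 40), (27, 50), (30, 43), (33, 45), (36, 54), (39, 59), (42, 52), (45, 48), (48, 51), (51, 51), (54, 48), (57, 44), (60, 44), (63, 43), (66, 27), (69, 21), (72, 7), (75, 79), (78, 90), (81, 62), (153, 16), (156, 96), (159, 85), (162, 33), (165, 20), (168, 29), (171, 35), (174, 41), (177, 41), (180, 43), (183, 51), (186, 44), (189, 47), (192, 45), (195, 44)]
```

View pics/s1.png

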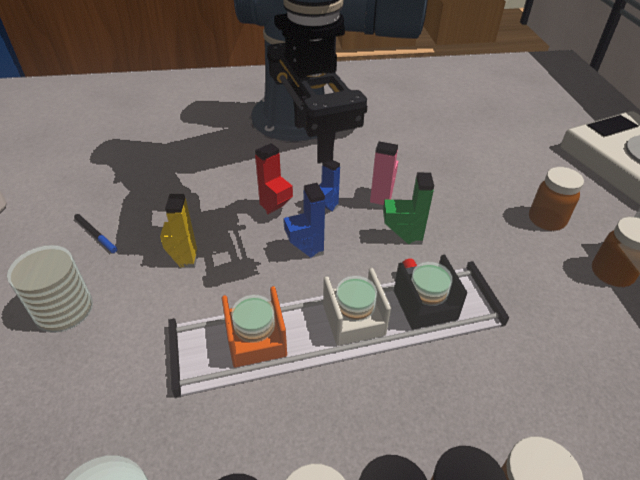

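The arm is above the block. I go down to grasp height.

{"name": "move_arm", "arguments": {"rows": [1,0.7,-35,0,0,0,0,0,0,-35,0,0,0,0,0,0,-35,0,0,0,0,0,0,-20,0,0,0,0,0,0,-12,0,0,0,0,0,0,0,0,0,0,0]}}

```text
time: 2.35
position: [0.4432, -0.0065, 0.0842]
tool_rot: [0.622, 0.783, -0.001, -0.002]
ft_force: [-0.2, 0.1, -0.6]
grip_width: 0.0871
```

```bash
python3 -c "
from m import *
st()
c=snap('scene'); t=snap('top')
cv2.imwrite('pics/g1.png',cv2.hconcat([cv2.resize(c['color'][100:300,200:450,::-1],(400,320)),cv2.resize(t['color'][170:370,180:430,::-1],(400,320))]))"
```

```text
t 2.35 pos [443.2  -6.5  84.2] ytool az 13.02 zax [-0.003  0.001 -1.   ] F [-0.19  0.06 -0.63] w 87.1 q6 -0.5
```

View pics/g1.png

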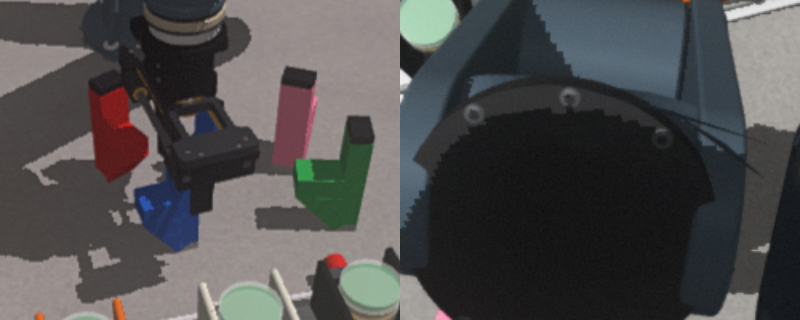

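The scene crop shows the fingers straddling the blue handle. Now I correct about 2 mm in y and close.

{"name": "move_arm", "arguments": {"rows": [0.5,-2,1,0,0,0,0,0,0,0,0,0,0,0,0,0,0,0,0,0,1,0,0,0,0,0,0,1,0,0,0,0,0,0,1,0,0,0,0,0,0,1,0,0,0,0,0,0,1,0,0,0,0,0,0,1], "grip_force": 40}}

```text
time: 3.25
position: [0.4445, -0.0089, 0.0865]
tool_rot: [0.622, 0.783, -0.0, -0.0]
ft_force: [-0.5, -0.1, -0.6]
grip_width: 0.0467
```

```bash
python3 -c "
from m import *
st()"
```

```text
t 3.25 pos [444.5  -8.9  86.5] ytool az 13.01 zax [-0.  0. -1.] F [-0.54 -0.1  -0.56] w 46.7 q6 -0.5
```

{"name": "move_arm", "arguments": {"rows": [0,0,0,0,0,0,1,0,0,0,0,0,0,1,0,0,0,0,0,0,1,0,0,0,0,0,0,1,0,0,0,0,0,0,1,0,0,0,0,0,0,1]}}

```text
time: 3.85
position: [0.4446, -0.0089, 0.0865]
tool_rot: [0.622, 0.783, 0.0, 0.0]
ft_force: [1.5, 0.1, -3.0]
grip_width: 0.0357
```

{"name": "move_arm", "arguments": {"rows": [0,0,30,0,0,0,1,0,0,40,0,0,0,1,0,0,30,0,0,0,1,32,21,0,0,0,-0.02,1,32,21,0,0,0,-0.02,1,32,21,0,0,0,-0.02,1,32,21,0,0,0,-0.02,1,30,20,0,0,0,-0.021,1,0,0,0,0,0,0,1,0,0,0,0,0,0,1]}}

```text
time: 4.85
position: [0.6015, 0.0956, 0.1852]
tool_rot: [0.661, 0.751, -0.001, -0.001]
ft_force: [0.4, -0.2, -4.3]
grip_width: 0.0359
```

```bash
python3 -c "
from m import *
st()
c=snap('scene'); t=snap('top')
W=cloud(c);np.savez('/tmp/s2.npz',W=W,c=c['color'])
cv2.imwrite('pics/g2.png',cv2.hconcat([cv2.resize(c['color'][150:400,200:500,::-1],(480,400)),cv2.resize(t['color'][100:300,120:280,::-1],(320,400))]))
H=hsv(c['color'])
psi=np.radians(7.2); e=np.array([np.sin(psi),-np.cos(psi)]); f=np.array([np.cos(psi),np.sin(psi)])
m=(H[...,0]>105)&(H[...,0]<130)&(H[...,1]>150)&(abs(W[...,0]-.61)<.06)&(W[...,2]>.07)&(abs(W[...,1]-.07)<.1)
P=W[m]*1000; s=P[:,:2]@e; ff=P[:,:2]@f
print(len(P),P[:,2].min(),P[:,2].max())
for z in range(95,215,8):
    k=abs(P[:,2]-z)<4
    if k.sum()>4: print(z,k.sum(),np.percentile(s[k],[1,99]).round(1),np.percentile(ff[k],[2,50,98]).round(1))
# black face
m=(abs(W[...,0]-.61)<.06)&(W[...,2]>.066)&(W[...,2]<.0795)&(H[...,2]<45)&(W[...,1]>.05)&(W[...,1]<.22)
print('black',np.percentile(W[m][:,:2]@e*1000,[1,99]))
"
```

```text
t 4.85 pos [601.5  95.6 185.2] ytool az 7.3 zax [-0.004 -0.    -1.   ] F [ 0.38 -0.2  -4.34] w 35.9 q6 -0.15
110 112.70279429064892 221.7823730746338
119 9 [-29.8   2.8] [625.9 626.2 626.7]
127 6 [-29.1   5.3] [625.8 626.4 627.3]
135 5 [-29.5 -13.5] [625.3 626.3 626.8]
143 9 [-29.6 -10.6] [625.5 626.2 627.5]
151 25 [-29.9 -12.7] [625.2 626.3 627.6]
159 21 [-29.6 -14.9] [625.2 626.6 627.4]
167 23 [-30.2 -20. ] [625.2 626.4 627.4]
175 7 [-30.  -26.3] [625.6 626.4 626.8]
black [-105.96065099 -103.18400694]
```

View pics/g2.png

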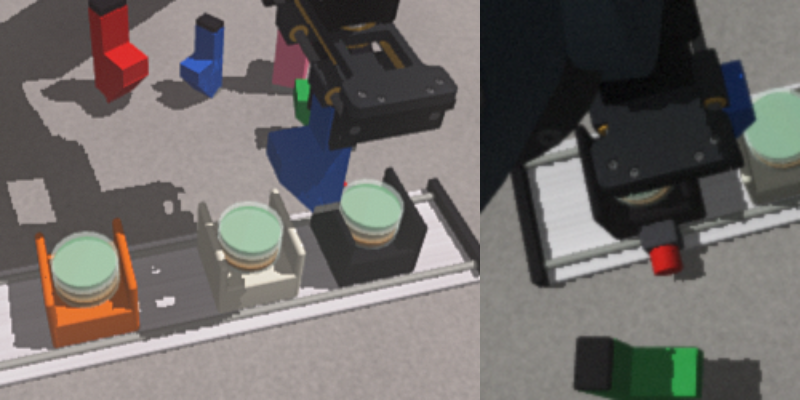

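The scene crop shows the block above the first gap, toe to the left. The flat side is at s≈-31 and the black face at ≈-33.3, so there is about 2 mm clearance. I lower it into the gap.

{"name": "move_arm", "arguments": {"rows": [0.6,0,-12,0,0,0,1,0,0,-12,0,0,0,1,0,0,-8,0,0,0,1,0,0,-4,0,0,0,1,0,0,-4,0,0,0,1,0,0,0,0,0,0,1]}}

```text
time: 5.55
position: [0.603, 0.0953, 0.1461]
tool_rot: [0.661, 0.75, -0.0, -0.0]
ft_force: [-0.8, -0.1, -4.2]
grip_width: 0.036
```

{"name": "move_arm", "arguments": {"rows": [-0.1,0.8,0,0,0,0,1,0,0,0,0,0,0,1]}}

```text
time: 5.75
position: [0.6034, 0.0959, 0.1468]
tool_rot: [0.661, 0.75, 0.0, 0.0]
ft_force: [-0.2, 0.2, -3.0]
grip_width: 0.0359
```

{"name": "move_arm", "arguments": {"rows": [-0.1,0.8,0,0,0,0,1,0,0,0,0,0,0,1]}}

```text
time: 5.95
position: [0.6031, 0.0967, 0.1468]
tool_rot: [0.661, 0.75, 0.0, 0.0]
ft_force: [-0.2, -0.1, -3.8]
grip_width: 0.0356
```

{"name": "move_arm", "arguments": {"rows": [-0.1,0.6,0,0,0,0,1,0,0,0,0,0,0,1]}}

```text
time: 6.15
position: [0.6029, 0.0974, 0.1466]
tool_rot: [0.661, 0.75, 0.0, 0.0]
ft_force: [0.1, -0.6, -4.0]
grip_width: 0.0357
```

{"name": "move_arm", "arguments": {"rows": [-0.1,0.6,0,0,0,0,1,0,0,0,0,0,0,1]}}

```text
time: 6.35
position: [0.6027, 0.098, 0.1465]
tool_rot: [0.661, 0.75, -0.0, -0.0]
ft_force: [0.4, 0.2, -3.6]
grip_width: 0.036
```

{"name": "move_arm", "arguments": {"rows": [-0.1,0.6,0,0,0,0,1,0,0,0,0,0,0,1]}}

```text
time: 6.55
position: [0.6027, 0.0982, 0.1466]
tool_rot: [0.661, 0.75, -0.0, 0.0]
ft_force: [-0.0, -0.6, -4.4]
grip_width: 0.0358
```

{"name": "move_arm", "arguments": {"rows": [-0.1,0.6,0,0,0,0,1,0,0,0,0,0,0,1]}}

```text
time: 6.75
position: [0.6027, 0.0984, 0.1466]
tool_rot: [0.661, 0.75, -0.0, 0.001]
ft_force: [0.2, -2.7, -3.1]
grip_width: 0.0357
```

{"name": "move_arm", "arguments": {"rows": [-0.1,0.6,0,0,0,0,1,0,0,0,0,0,0,1]}}

```text
time: 6.95
position: [0.6027, 0.0986, 0.1466]
tool_rot: [0.661, 0.75, -0.001, 0.001]
ft_force: [0.5, -5.7, -3.4]
grip_width: 0.036
```

```bash
python3 -c "
from m import *
st()
c=snap('scene')
cv2.imwrite('pics/g3.png',cv2.resize(c['color'][200:350,280:480,::-1],(800,600)))"
```

```text
t 6.95 pos [602.7  98.6 146.6] ytool az 7.25 zax [ 0.    -0.002 -1.   ] F [ 0.49 -5.68 -3.4 ] w 36.0 q6 -0.14
```

View pics/g3.png

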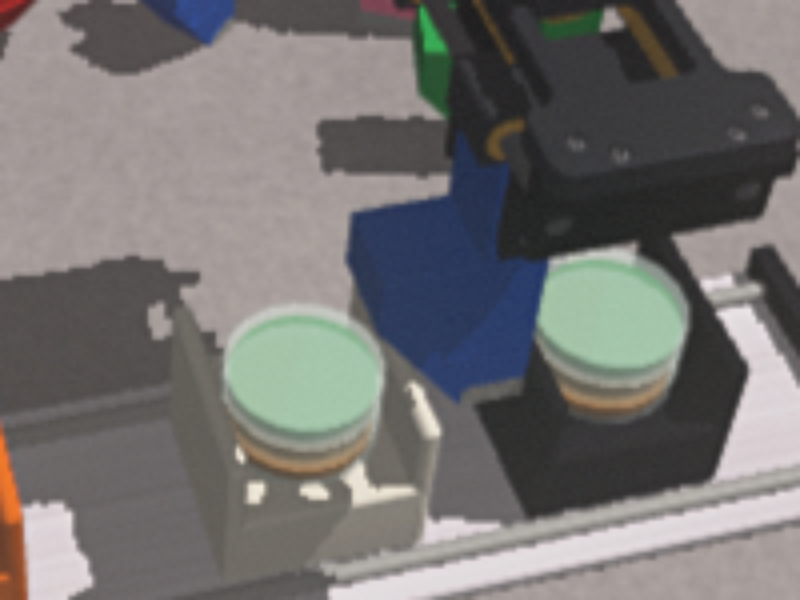

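Contact with the black face is felt (Fy -5.7 N). I ease most of it off and push down.

{"name": "move_arm", "arguments": {"rows": [0.1,-0.7,0,0,0,0,1,0,0,-5,0,0,0,1,0,0,-5,0,0,0,1,0,0,-5,0,0,0,1,0,0,0,0,0,0,1]}}

```text
time: 7.5
position: [0.6037, 0.0986, 0.1313]
tool_rot: [0.661, 0.75, 0.001, 0.001]
ft_force: [2.6, -4.9, -1.9]
grip_width: 0.036
```

{"name": "move_arm", "arguments": {"rows": [0,0,-5,0,0,0,1,0,0,-5,0,0,0,1,0,0,-5,0,0,0,1,0,0,-5,0,0,0,1,0,0,0,0,0,0,1]}}

```text
time: 8.0
position: [0.6035, 0.0985, 0.1109]
tool_rot: [0.661, 0.75, 0.0, 0.001]
ft_force: [1.6, -6.2, -2.9]
grip_width: 0.0356
```

{"name": "move_arm", "arguments": {"rows": [0,0,-4,0,0,0,1,0,0,-4,0,0,0,1,0,0,-4,0,0,0,1,0,0,0,0,0,0,1]}}

```text
time: 8.4
position: [0.6033, 0.0984, 0.0988]
tool_rot: [0.661, 0.75, 0.0, 0.001]
ft_force: [2.4, -6.9, -2.2]
grip_width: 0.0358
```

{"name": "move_arm", "arguments": {"rows": [0.1,-0.4,-3,0,0,0,1,0,0,-1,0,0,0,1,0,0,0,0,0,0,1]}}

```text
time: 8.7
position: [0.6031, 0.0984, 0.0951]
tool_rot: [0.661, 0.75, 0.0, 0.0]
ft_force: [1.1, -5.6, -1.4]
grip_width: 0.0356
```

{"name": "move_arm", "arguments": {"rows": [0,0,-0.5,0,0,0,1,0,0,0,0,0,0,1]}}

```text
time: 8.9
position: [0.6032, 0.0984, 0.0948]
tool_rot: [0.661, 0.75, 0.0, 0.0]
ft_force: [0.9, -5.4, 0.2]
grip_width: 0.0356
```

```bash
cat >> m.py <<'E'
psi=np.radians(7.2); e=np.array([np.sin(psi),-np.cos(psi)]); f=np.array([np.cos(psi),np.sin(psi)])
def hist(c):
    W=cloud(c)
    m=(W[...,0]>.5)&(W[...,0]<.72)&(abs(W[...,1])<.25)&(W[...,2]>.074)&(W[...,2]<.0795)
    s=W[m][:,:2]@e*1000
    h,b=np.histogram(s,np.arange(-120,240,2)); print([(int(x),int(y)) for x,y in zip(b,h) if y>0])
E
python3 -c "
from m import *
st()
c=snap('scene');hist(c)
cv2.imwrite('pics/g4.png',cv2.resize(c['color'][200:400,200:480,::-1],(800,571)))"
```

```text
t 8.9 pos [603.2  98.4  94.8] ytool az 7.2 zax [ 0.001 -0.    -1.   ] F [ 0.95 -5.39  0.19] w 35.6 q6 -0.15
[(-112, 5), (-110, 16), (-108, 15), (-106, 20), (-104, 6), (-94, 1), (-92, 2), (-88, 2), (-86, 4), (-84, 5), (-82, 5), (-80, 4), (-78, 5), (-76, 2), (-74, 6), (-72, 3), (-70, 5), (-68, 4), (-66, 5), (-64, 4), (-62, 4), (-60, 4), (-58, 5), (-56, 5), (-42, 7), (-40, 13), (-38, 18), (-36, 18), (-34, 3), (-24, 2), (-22, 2), (-20, 5), (-18, 4), (-16, 2), (-14, 4), (-12, 3), (-10, 3), (-8, 3), (-6, 2), (-4, 5), (-2, 1), (0, 5), (2, 3), (4, 4), (6, 2), (8, 4), (10, 3), (12, 5), (14, 2), (16, 3), (18, 4), (20, 2), (22, 4), (24, 17), (26, 38), (28, 54), (30, 59), (32, 75), (34, 12), (36, 5), (38, 10), (40, 12), (42, 14), (44, 18), (46, 20), (48, 22), (50, 19), (52, 24), (54, 22), (56, 21), (58, 24), (60, 24), (62, 22), (64, 22), (66, 28), (68, 21), (70, 26), (72, 18), (74, 15), (76, 22), (78, 24), (80, 20), (82, 16), (84, 20), (86, 17), (88, 17), (90, 8), (92, 17), (94, 8), (96, 43), (98, 60), (100, 63), (102, 72), (104, 9), (154, 28), (156, 57), (158, 65), (160, 63), (162, 46), (164, 5), (166, 10), (168, 16), (170, 17), (172, 13), (174, 19), (176, 19), (178, 18), (180, 23), (182, 28), (184, 17), (186, 33), (188, 22), (190, 17), (192, 24), (194, 21), (196, 21), (198, 29), (200, 26), (202, 24), (204, 19), (206, 25), (208, 16), (210, 22), (212, 23), (214, 23), (216, 16), (218, 11), (220, 11), (222, 4), (224, 37), (226, 69), (228, 67), (230, 67), (232, 32)]
```

View pics/g4.png

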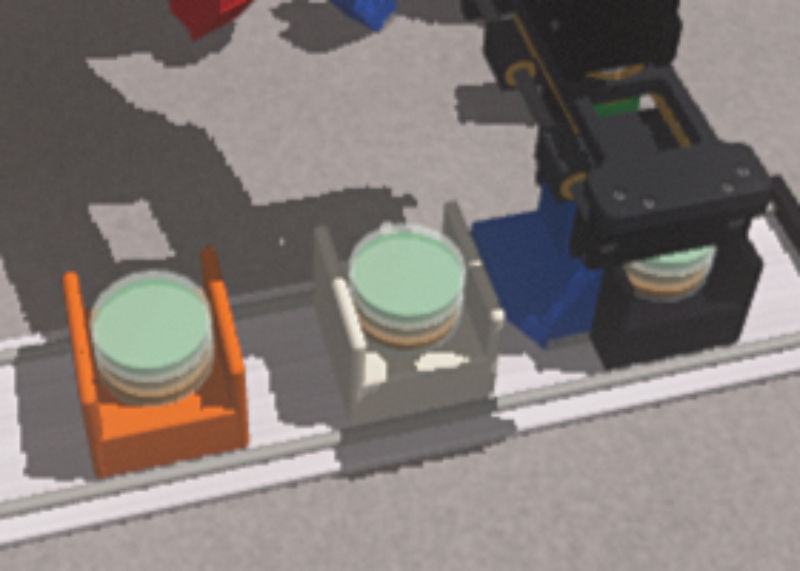

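The picture shows the block seated between black and white. The white carrier now spans s≈26 to 104 and the black face is at -34, so the gap is about 60 mm. I lift straight up and step along.

{"name": "move_arm", "arguments": {"rows": [0,0,10,0,0,0,1,0,0,20,0,0,0,1,0,0,30,0,0,0,1,0,0,30,0,0,0,1,4.4,-35,5,0,0,0,1,4.4,-35,0,0,0,0,1,4.4,-35,0,0,0,0,1,4.4,-35,0,0,0,0,1,0,0,0,0,0,0,1,0,0,0,0,0,0,1]}}

```text
time: 9.95
position: [0.6194, -0.0405, 0.1886]
tool_rot: [0.662, 0.749, 0.001, -0.002]
ft_force: [-0.7, 0.3, -5.0]
grip_width: 0.0358
```

```bash
python3 -c "
from m import *
st();o=robot.get_obs()['position'][:2]*1000;print('s,f',o@e,o@f)
c=snap('scene');hist(c); W=cloud(c);H=hsv(c['color'])
t=snap('top');hist(t)
m=(H[...,0]>105)&(H[...,0]<130)&(H[...,1]>150)&(abs(W[...,0]-.62)<.06)&(W[...,2]>.08)&(abs(W[...,1]+.05)<.12)
P=W[m]*1000; s=P[:,:2]@e; ff=P[:,:2]@f
for z in range(95,215,8):
    k=abs(P[:,2]-z)<4
    if k.sum()>4: print(z,k.sum(),np.percentile(s[k],[1,99]).round(1),np.percentile(ff[k],[2,50,98]).round(1))
cv2.imwrite('pics/g5.png',cv2.resize(c['color'][150:400,150:500,::-1],(800,571)))"
```

```text
t 9.95 pos [619.4 -40.5 188.6] ytool az 7.09 zax [-0.003  0.004 -1.   ] F [-0.68  0.29 -4.96] w 35.8 q6 -0.37
s,f 117.77156470493964 609.4050921468009
[(-114, 1), (-112, 21), (-110, 50), (-108, 59), (-106, 77), (-104, 20), (-102, 6), (-100, 12), (-98, 10), (-96, 13), (-94, 16), (-92, 11), (-90, 14), (-88, 18), (-86, 17), (-84, 28), (-82, 18), (-80, 23), (-78, 20), (-76, 23), (-74, 23), (-72, 23), (-70, 21), (-68, 18), (-66, 21), (-64, 22), (-62, 14), (-60, 20), (-58, 21), (-56, 19), (-54, 19), (-52, 16), (-50, 21), (-48, 20), (-46, 15), (-44, 5), (-42, 24), (-40, 51), (-38, 53), (-36, 79), (-34, 17), (26, 38), (28, 49), (30, 63), (32, 75), (34, 10), (36, 9), (38, 7), (40, 11), (42, 9), (44, 16), (46, 17), (48, 18), (50, 24), (52, 18), (54, 18), (56, 27), (58, 23), (60, 24), (62, 24), (64, 19), (66, 25), (68, 25), (70, 26), (72, 23), (74, 25), (76, 20), (78, 20), (80, 18), (82, 18), (84, 17), (86, 17), (88, 25), (90, 12), (92, 12), (94, 5), (96, 29), (98, 39), (100, 36), (102, 46), (104, 3), (154, 28), (156, 60), (158, 62), (160, 68), (162, 42), (164, 4), (166, 9), (168, 13), (170, 17
[... 873 characters left out ...]
3), (44, 29), (46, 30), (48, 30), (50, 31), (52, 31), (54, 27), (56, 36), (58, 39), (60, 35), (62, 35), (64, 33), (66, 31), (68, 29), (70, 35), (72, 35), (74, 29), (76, 37), (78, 35), (80, 27), (82, 22), (84, 23), (86, 26), (88, 21), (90, 13), (92, 13), (94, 2), (96, 27), (98, 21), (100, 14), (102, 12), (104, 1), (154, 4), (156, 11), (158, 15), (160, 11), (162, 7), (178, 2), (180, 1), (182, 5), (184, 3), (186, 6), (188, 4), (190, 5), (192, 6), (194, 5), (196, 5), (198, 7), (200, 6), (202, 7), (204, 5), (206, 10), (208, 19), (210, 26), (212, 27), (214, 31), (216, 20), (218, 20), (220, 15), (222, 6), (224, 19), (226, 71), (228, 59), (230, 49), (232, 33)]
175 8 [107.7 164.9] [597.  620.3 628.2]
```

View pics/g5.png

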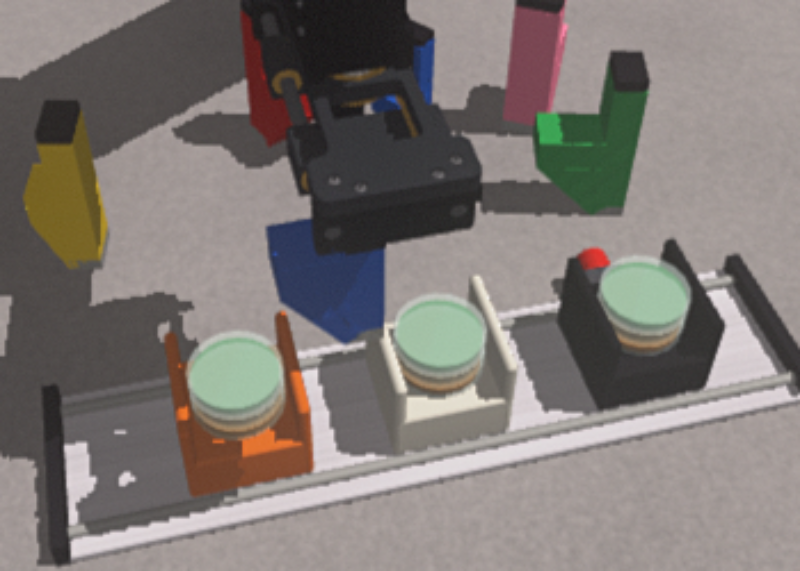

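The picture shows the block hanging over the second gap and the first gap holding at about 60 mm. I let it settle and measure the block's flat side.

{"name": "move_arm", "arguments": {"rows": [0,0,0,0,0,0,1,0,0,0,0,0,0,1]}}

```text
time: 10.25
position: [0.62, -0.0399, 0.1898]
tool_rot: [0.661, 0.751, 0.0, -0.0]
ft_force: [0.8, -0.2, -4.6]
grip_width: 0.0357
```

```bash
python3 -c "
from m import *
st();o=robot.get_obs()['position'][:2]*1000;print('s,f',o@e,o@f)
c=snap('scene'); W=cloud(c);C=c['color'].astype(int)
m=(C[...,2]>1.8*C[...,0])&(C[...,2]>40)&(abs(W[...,0]-.62)<.06)&(W[...,2]>.085)&(abs(W[...,1]+.05)<.12)
P=W[m]*1000; s=P[:,:2]@e; ff=P[:,:2]@f
print(len(P))
for z in range(95,215,8):
    k=abs(P[:,2]-z)<4
    if k.sum()>4: print(z,k.sum(),np.percentile(s[k],[1,99]).round(1),np.percentile(ff[k],[2,50,98]).round(1))
"
```

```text
t 10.25 pos [620.  -39.9 189.8] ytool az 7.31 zax [-0.001  0.001 -1.   ] F [ 0.84 -0.16 -4.57] w 35.7 q6 -0.37
s,f 117.33235174957586 610.1030181204057
1654
111 30 [116.  133.1] [626.6 627.8 629. ]
119 84 [106.2 137.8] [626.2 628.1 629.4]
127 111 [106.3 143.8] [626.5 628.1 629.5]
135 122 [106.4 149.9] [626.6 628.  629.5]
143 138 [106.4 154.8] [626.4 628.  629.3]
151 162 [106.4 160.2] [626.6 627.9 629.8]
159 180 [106.5 162.9] [626.7 627.9 629.5]
167 190 [106.5 163.5] [626.6 628.  629.2]
175 500 [106.7 164.5] [594.5 623.5 629. ]
183 126 [108.3 164.4] [597.1 616.3 628.9]
```

{"name": "move_arm", "arguments": {"rows": [0,0.6,-5,0,0,0,1,0,0,-8,0,0,0,1,0,0,-4,0,0,0,1,0,0,0,0,0,0,1,0,0,0,0,0,0,1]}}

```text
time: 10.8
position: [0.6202, -0.0409, 0.1727]
tool_rot: [0.661, 0.75, -0.0, -0.0]
ft_force: [-0.1, -0.4, -2.9]
grip_width: 0.0356
```

```bash
python3 -c "
from m import *
st();o=robot.get_obs()['position'][:2]*1000;print('s,f',o@e,o@f)"
```

```text
t 10.8 pos [620.2 -40.9 172.7] ytool az 7.21 zax [-0.001  0.    -1.   ] F [-0.13 -0.36 -2.87] w 35.6 q6 -0.37
s,f 118.27327919815576 610.1784284796504
```

{"name": "move_arm", "arguments": {"rows": [0,0,0,0,0,0,1,0,0,0,0,0,0,1,0,0,0,0,0,0,1]}}

```text
time: 11.1
position: [0.6205, -0.0409, 0.1733]
tool_rot: [0.661, 0.75, 0.0, 0.0]
ft_force: [0.6, 0.5, -3.1]
grip_width: 0.0359
```

```bash
python3 -c "
from m import *
st();o=robot.get_obs()['position'][:2]*1000;print('s,f',o@e,o@f)"
```

```text
t 11.1 pos [620.5 -40.9 173.3] ytool az 7.22 zax [ 0.001 -0.    -1.   ] F [ 0.63  0.54 -3.1 ] w 35.9 q6 -0.37
s,f 118.33541019402108 610.43418688604
```

{"name": "move_arm", "arguments": {"rows": [-0.2,1.5,0,0,0,0,1,0,0,0,0,0,0,1,0,0,0,0,0,0,1,0,0,0,0,0,0,1]}}

```text
time: 11.5
position: [0.6201, -0.0393, 0.1731]
tool_rot: [0.661, 0.75, 0.0, 0.0]
ft_force: [-0.4, -0.1, -3.1]
grip_width: 0.0358
```

```bash
python3 -c "
from m import *
st();o=robot.get_obs()['position'][:2]*1000;print('s,f',o@e,o@f)
c=snap('scene'); W=cloud(c);C=c['color'].astype(int)
m=(C[...,2]>1.8*C[...,0])&(C[...,2]>40)&(abs(W[...,0]-.62)<.06)&(W[...,2]>.085)&(abs(W[...,1]+.05)<.12)
P=W[m]*1000; s=P[:,:2]@e; ff=P[:,:2]@f
for z in range(95,165,8):
    k=abs(P[:,2]-z)<4
    if k.sum()>4: print(z,k.sum(),np.percentile(s[k],[0,1,99,100]).round(1))
"
```

```text
t 11.5 pos [620.1 -39.3 173.1] ytool az 7.22 zax [ 0. -0. -1.] F [-0.43 -0.1  -3.09] w 35.8 q6 -0.37
s,f 116.68457421673894 610.256929814215
95 35 [106.  108.9 134.6 134.9]
103 81 [105.8 105.9 138.  138.1]
111 109 [106.2 106.3 144.1 145.8]
119 114 [106.4 106.4 150.4 151. ]
127 127 [104.7 106.2 154.4 155.9]
135 166 [104.7 106.3 160.8 162.2]
143 168 [105.2 106.  162.4 163.2]
151 182 [105.1 106.1 163.1 164. ]
159 538 [105.  106.7 163.8 164.3]
```

{"name": "move_arm", "arguments": {"rows": [0,0,-5,0,0,0,1,0,0,-6,0,0,0,1,0,0,-6,0,0,0,1,0,0,-6,0,0,0,1,0,0,-4,0,0,0,1,0,0,0,0,0,0,1]}}

```text
time: 12.15
position: [0.6194, -0.0392, 0.145]
tool_rot: [0.661, 0.75, -0.0, -0.001]
ft_force: [0.0, 1.2, -3.1]
grip_width: 0.0358
```

```bash
python3 -c "
from m import *
st();o=robot.get_obs()['position'][:2]*1000;print('s,f',o@e,o@f)"
```

```text
t 12.15 pos [619.4 -39.2 145. ] ytool az 7.22 zax [-0.002  0.    -1.   ] F [ 0.    1.21 -3.09] w 35.8 q6 -0.37
s,f 116.50456732730781 609.6551479876407
```

```bash
python3 -c "
from m import *
st()
c=snap('scene');hist(c)"
```

```text
t 12.15 pos [619.4 -39.2 145. ] ytool az 7.22 zax [-0.002  0.    -1.   ] F [ 0.    1.21 -3.09] w 35.8 q6 -0.37
[(-114, 2), (-112, 25), (-110, 47), (-108, 60), (-106, 75), (-104, 27), (-102, 5), (-100, 8), (-98, 13), (-96, 14), (-94, 18), (-92, 13), (-90, 18), (-88, 18), (-86, 17), (-84, 21), (-82, 19), (-80, 16), (-78, 23), (-76, 21), (-74, 21), (-72, 27), (-70, 21), (-68, 18), (-66, 26), (-64, 23), (-62, 22), (-60, 19), (-58, 17), (-56, 18), (-54, 20), (-52, 17), (-50, 15), (-48, 16), (-46, 17), (-44, 5), (-42, 25), (-40, 48), (-38, 59), (-36, 75), (-34, 13), (24, 1), (26, 41), (28, 45), (30, 68), (32, 70), (34, 7), (36, 5), (38, 8), (40, 11), (42, 16), (44, 14), (46, 25), (48, 17), (50, 21), (52, 23), (54, 26), (56, 21), (58, 24), (60, 21), (62, 18), (64, 19), (66, 19), (68, 21), (70, 24), (72, 24), (74, 23), (76, 19), (78, 18), (80, 25), (82, 19), (84, 17), (86, 14), (88, 22), (90, 12), (92, 13), (94, 3), (96, 27), (98, 34), (100, 32), (102, 25), (104, 8), (106, 4), (108, 4), (110, 5), (112, 3), (114, 3), (116, 4), (118, 4), (120, 6), (122, 3), (124, 5), (126, 3), (128, 3), (130, 4), (132, 2), (134, 5), (136, 3), (138, 4), (140, 2), (154, 14), (156, 36), (158, 33), (160, 52), (162, 43), (164, 1), (166, 8), (168, 12), (170, 17), (172, 14), (174, 16), (176, 23), (178, 23), (180, 25), (182, 20), (184, 15), (186, 25), (188, 27), (190, 18), (192, 24), (194, 22), (196, 23), (198, 24), (200, 30), (202, 25), (204, 28), (206, 22), (208, 17), (210, 21), (212, 26), (214, 21), (216, 22), (218, 12), (220, 13), (222, 6), (224, 34), (226, 65), (228, 68), (230, 67), (232, 31)]
```

White hasn't moved. I continue down.

{"name": "move_arm", "arguments": {"rows": [0,0,-5,0,0,0,1,0,0,-6,0,0,0,1,0,0,-6,0,0,0,1,0,0,-5,0,0,0,1,0,0,0,0,0,0,1,0,0,0,0,0,0,1]}}

```text
time: 12.8
position: [0.6199, -0.0393, 0.1237]
tool_rot: [0.661, 0.75, -0.0, -0.0]
ft_force: [0.7, 0.1, -3.5]
grip_width: 0.0358
```

```bash
python3 -c "
from m import *
st();o=robot.get_obs()['position'][:2]*1000;print('s,f',o@e,o@f)"
```

```text
t 12.8 pos [619.9 -39.3 123.7] ytool az 7.23 zax [-0.001 -0.    -1.   ] F [ 0.74  0.09 -3.52] w 35.8 q6 -0.37
s,f 116.68297818271925 610.0492484418268
```

{"name": "move_arm", "arguments": {"rows": [0,0,-5,0,0,0,1,0,0,-5,0,0,0,1,0,0,-5,0,0,0,1,0,0,-5,0,0,0,1,0,0,-4,0,0,0,1,0,0,0,0,0,0,1,0,0,0,0,0,0,1]}}

```text
time: 13.5
position: [0.6198, -0.0393, 0.0996]
tool_rot: [0.661, 0.75, -0.0, -0.0]
ft_force: [-0.6, 0.4, -4.0]
grip_width: 0.0357
```

```bash
python3 -c "
from m import *
st();o=robot.get_obs()['position'][:2]*1000;print('s,f',o@e,o@f)"
```

```text
t 13.5 pos [619.8 -39.3  99.6] ytool az 7.21 zax [-0.001  0.    -1.   ] F [-0.61  0.38 -3.95] w 35.7 q6 -0.37
s,f 116.7094658616635 610.0041185553475
```

Now the last 5 mm, feeling for the bed.

{"name": "move_arm", "arguments": {"rows": [0,0,-2,0,0,0,1,0,0,-2,0,0,0,1,0,0,-1,0,0,0,1,0,0,0,0,0,0,1]}}

```text
time: 13.9
position: [0.6201, -0.0393, 0.0949]
tool_rot: [0.661, 0.75, -0.0, -0.0]
ft_force: [-0.3, 1.2, -3.8]
grip_width: 0.0356
```

{"name": "move_arm", "arguments": {"rows": [0,0,-0.7,0,0,0,1,0,0,0,0,0,0,1]}}

```text
time: 14.1
position: [0.6201, -0.0393, 0.0946]
tool_rot: [0.661, 0.75, 0.0, 0.0]
ft_force: [0.4, 0.6, -1.8]
grip_width: 0.0361
```

{"name": "move_arm", "arguments": {"rows": [0,0,-0.7,0,0,0,1,0,0,0,0,0,0,1]}}

```text
time: 14.3
position: [0.6201, -0.0393, 0.0945]
tool_rot: [0.661, 0.75, 0.0, 0.0]
ft_force: [-2.3, 0.7, 3.4]
grip_width: 0.0358
```

```bash
python3 -c "
from m import *
st();o=robot.get_obs()['position'][:2]*1000;print('s,f',o@e,o@f)
c=snap('scene');hist(c)
cv2.imwrite('pics/g6.png',cv2.resize(c['color'][150:400,150:500,::-1],(800,571)))"
```

```text
t 14.3 pos [620.1 -39.3  94.5] ytool az 7.22 zax [ 0. -0. -1.] F [-2.29  0.71  3.42] w 35.8 q6 -0.37
s,f 116.66615372579773 610.3220169617665
[(-114, 1), (-112, 23), (-110, 50), (-108, 59), (-106, 81), (-104, 15), (-102, 5), (-100, 13), (-98, 13), (-96, 13), (-94, 9), (-92, 15), (-90, 20), (-88, 18), (-86, 17), (-84, 15), (-82, 15), (-80, 25), (-78, 25), (-76, 19), (-74, 18), (-72, 29), (-70, 20), (-68, 25), (-66, 17), (-64, 17), (-62, 20), (-60, 22), (-58, 18), (-56, 22), (-54, 20), (-52, 11), (-50, 16), (-48, 19), (-46, 16), (-44, 5), (-42, 20), (-40, 54), (-38, 62), (-36, 74), (-34, 17), (26, 38), (28, 55), (30, 62), (32, 74), (34, 10), (36, 9), (38, 9), (40, 7), (42, 12), (44, 5), (46, 12), (48, 5), (50, 3), (52, 6), (54, 4), (56, 3), (58, 3), (60, 5), (62, 5), (64, 3), (66, 6), (68, 6), (70, 4), (72, 5), (74, 5), (76, 5), (78, 4), (80, 3), (82, 5), (84, 2), (96, 12), (98, 13), (100, 18), (102, 19), (104, 2), (144, 5), (146, 1), (148, 2), (150, 3), (152, 2), (154, 5), (156, 3), (158, 5), (160, 2), (162, 4), (164, 51), (166, 63), (168, 62), (170, 70), (172, 18), (174, 3), (176, 14), (178, 16), (180, 20), (182, 22), (184, 28), (186, 19), (188, 16), (190, 21), (192, 21), (194, 25), (196, 25), (198, 23), (200, 24), (202, 20), (204, 24), (206, 22), (208, 25), (210, 19), (212, 27), (214, 17), (216, 27), (218, 17), (220, 23), (222, 21), (224, 18), (226, 14), (228, 18), (230, 11), (232, 3), (234, 58), (236, 70)]
```

View pics/g6.png

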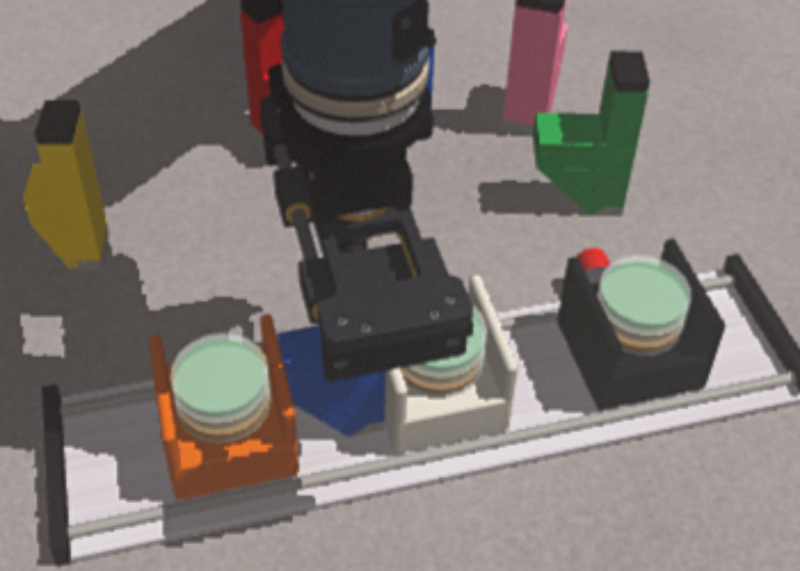

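The block is on the bed (Fz reversed by about 7 N). The first gap is unchanged and the orange carrier's face is now at s≈164. I release and retreat.

{"name": "move_arm", "arguments": {"rows": [0,0,0.6,0,0,0,1,0,0,0,0,0,0,0.5,0,0,0,0,0,0,0.4,0,0,0,0,0,0,0.3,0,0,0,0,0,0,0.2,0,0,0,0,0,0,0.2,0,0,0,0,0,0,0.2,0,0,0,0,0,0,0.2]}}

```text
time: 15.15
position: [0.6201, -0.0393, 0.0942]
tool_rot: [0.661, 0.75, 0.0, 0.0]
ft_force: [0.2, -1.0, 0.8]
grip_width: 0.069
```

{"name": "move_arm", "arguments": {"rows": [0,0,5,0,0,0,0.2,0,0,10,0,0,0,0.2,0,0,20,0,0,0,0.2,0,0,30,0,0,0,0.2,0,0,40,0,0,0,0.2,0,0,40,0,0,0,0.2,-30,30,20,0,0,0,0.2,-30,40,0,0,0,0,0.2,-30,40,0,0,0,0,0.2,-30,40,0,0,0,0,0.2,-30,40,0,0,0,0,0.2,0,0,0,0,0,0,0.2]}}

```text
time: 16.35
position: [0.4649, 0.1546, 0.2601]
tool_rot: [0.659, 0.752, -0.0, -0.002]
ft_force: [-0.1, 0.2, 0.0]
grip_width: 0.0698
```

```bash
python3 -c "
from m import *
st()
c=snap('scene');hist(c);t=snap('top')
W=cloud(c);C=c['color'].astype(int)
m=(abs(W[...,0]-.62)<.06)&(W[...,2]>.09)&(abs(W[...,1]+.05)<.09)
P=W[m]*1000;s=P[:,:2]@e
print('ztop',np.percentile(P[:,2],[90,97,99]))
for z in range(100,150,8):
    k=abs(P[:,2]-z)<4
    if k.sum()>4: print(z,k.sum(),np.percentile(s[k],[1,50,99]).round(1))
cv2.imwrite('pics/g7.png',cv2.hconcat([cv2.resize(c['color'][150:400,150:500,::-1],(400,286)),cv2.resize(t['color'][90:290,120:440,::-1],(400,286))]))"
```

```text
t 16.35 pos [464.9 154.6 260.1] ytool az 7.57 zax [-0.003  0.002 -1.   ] F [-0.06  0.21  0.04] w 69.8 q6 -0.04
[(-112, 28), (-110, 36), (-108, 69), (-106, 82), (-104, 17), (-102, 7), (-100, 9), (-98, 12), (-96, 11), (-94, 15), (-92, 19), (-90, 16), (-88, 21), (-86, 19), (-84, 18), (-82, 13), (-80, 24), (-78, 21), (-76, 22), (-74, 21), (-72, 16), (-70, 18), (-68, 24), (-66, 26), (-64, 20), (-62, 22), (-60, 21), (-58, 17), (-56, 16), (-54, 18), (-52, 19), (-50, 19), (-48, 9), (-46, 16), (-44, 8), (-42, 21), (-40, 56), (-38, 57), (-36, 82), (-34, 18), (26, 35), (28, 52), (30, 66), (32, 71), (34, 14), (36, 4), (38, 9), (40, 9), (42, 13), (44, 17), (46, 17), (48, 18), (50, 21), (52, 16), (54, 16), (56, 20), (58, 26), (60, 23), (62, 25), (64, 23), (66, 28), (68, 23), (70, 23), (72, 23), (74, 19), (76, 20), (78, 18), (80, 26), (82, 24), (84, 17), (86, 14), (88, 15), (90, 15), (92, 9), (94, 4), (96, 29), (98, 33), (100, 27), (102, 28), (104, 6), (106, 6), (108, 3), (110, 6), (112, 3), (114, 3), (116, 3), (118, 2), (120, 4), (122, 2), (124, 3), (126, 3), (128, 3), (130, 5), (132, 2), (134, 4), (136, 2), (138, 3), (140, 3), (142, 2), (144, 6), (146, 2), (148, 4), (150, 2), (152, 2), (154, 5), (156, 3), (158, 5), (160, 3), (162, 5), (164, 50), (166, 64), (168, 64), (170, 68), (172, 17), (174, 3), (176, 11), (178, 12), (180, 16), (182, 24), (184, 17), (186, 24), (188, 21), (190, 26), (192, 23), (194, 25), (196, 23), (198, 27), (200, 21), (202, 22), (204, 19), (206, 25), (208, 25), (210, 24), (212, 24), (214, 23), (216, 29), (218, 24), (220, 23), (222, 20), (224, 17), (226, 21), (228, 14), (230, 10), (232, 1), (234, 57), (236, 67)]
ztop [143.69813309 144.30741128 144.55455568]
100 83 [104.7 120.3 128.5]
108 86 [104.8 118.8 128.6]
116 86 [104.9 120.6 128.6]
124 87 [104.9 119.9 128.6]
132 88 [104.7 120.7 128.7]
140 375 [104.9 117.3 128.5]
148 62 [106.2 114.9 126.6]
```

View pics/g7.png

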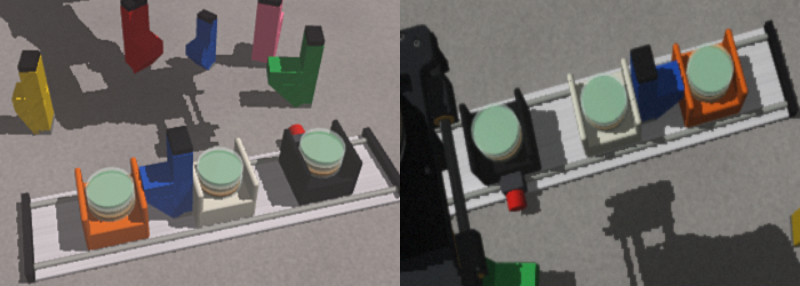

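The block stands upright in the second gap: its top is at 143–144 mm, as expected, and both gaps are about 60 mm. The gripper is clear, so I hand in.

{"name": "move_arm", "arguments": {"rows": [0,0,0,0,0,0,0.2,0,0,0,0,0,0,0.2,0,0,0,0,0,0,0.2]}}

```text
time: 16.75
position: [0.471, 0.1496, 0.2592]
tool_rot: [0.662, 0.75, 0.0, 0.0]
ft_force: [0.2, 0.3, 0.1]
grip_width: 0.0696
```

```bash
python3 -c "
from rig import robot
print(robot.hand_in())"
```

```text
the job is handed in; nothing more can be done
None
```

I spread both gaps with the larger blue block and left it standing upright in the second gap, let go and fully lowered. I handed the job in at about 17 s.

- **First gap (black to white):** it measures about 60 mm after the block was lifted out. Three more looks, the last after release, showed no change.
- **Second gap (white to orange):** it measures about 60–61 mm. I left about 0.7 mm between the block and the white carrier so that the first gap would not be disturbed.
- **Block:** I felt the rail bed on the second lowering. Its top is at about 144 mm against an expected 143 mm, and its sides show no lean.
- **Robot:** the gripper is well clear of everything, with no force at the wrist.

No check failed. The one disagreement was an early position reading over the second gap, taken while the arm was still swinging and about 1.5 mm off. I let the arm settle and corrected it before lowering the block. In the first gap the bed was barely felt, but the block was at the same height as in the second.

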